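# Set the die-cast enclosure on the tall work stand

### The job

Set the small die-cast enclosure, lid up, on the taller of the two narrow work stands, centred and lengthwise along its top bar, so that both long edges overhang for fitting the connectors. Put it down rather than dropping it, let go, and leave the plain steel block where it is.

Things in the scene. Friction and masses are not known exactly. Their poses are not given: they have to be found in the camera images.
- enclosure: the die-cast enclosure: a pale, smooth closed box with a lid and a small screw in each corner of the lid, 39 mm (its x) by 65 mm (its y) by 28 mm high (30 mm over the screw heads), 0.08 to 0.17 kg; it lies lid up on the bench. Origin: centre of its underside; z up. It can be gripped across its 39 mm width.
- tall_stand: the taller of two work stands of the same make, fixed to the bench: dark base plate 72 mm (its x) by 92 mm (its y), slim aluminium web, and on it a level top bar 28 mm wide (x) and 70 mm long (y) faced with black rubber. The rubber face is 80 mm above the bench. Origin: centre of the base's underside, on the bench; z up.
- tall_stand_top (a point): centre of the tall stand's rubber top face, 80 mm above the bench; axes as the stand's: y along the bar (70 mm), x across it (28 mm), z up
- steel_block: a bystander: plain rough grey solid steel block without lid or screws, 44 mm (x) by 62 mm (y) by 24 mm high, lying on the bench; to be left alone. Origin: centre of its underside. The other bystanders are a low stand like the tall one but only 40 mm high, 0.2 to 0.4 m to its left or right, a round tub and a relay.

How it is judged:
At the end, for the whole second after the job is handed in: The enclosure rests still and level, lid up, on the tall stand's top bar: its centre within 11 mm across and 16 mm along the bar of the bar's centre, its underside within 4 mm of the rubber face, its long axis within 15 degrees of the bar's, either way round (x of enclosure in the frame of tall_stand_top between -0.011 and 0.011 m and y of enclosure in the frame of tall_stand_top between -0.016 and 0.016 m and z of enclosure in the frame of tall_stand_top between -0.004 and 0.004 m and angle between the y axis of enclosure and the y axis of tall_stand_top, either way round below 0.26 rad and angle between enclosure's own z axis and vertical below 0.1 rad and linear speed of enclosure below 0.02 m/s); the robot touches nothing.
It fails at once if the enclosure is dropped: it moves faster than 0.5 m/s (a free fall of 13 mm) with no finger touching it (contact force between the fingers and enclosure below 0.01 N and linear speed of enclosure above 0.5 m/s).
It fails at once if the steel block is moved by more than 30 mm (distance of steel_block from where it was at the start of the episode above 0.03 m).
It also fails if it takes over 32 s, if anything falls off the work surface, if the arm or the gripper's body presses on something with over 40 N, if the wrist force passes 120 N, or if a joint passes its speed limit or range.

### The arm

A 7-joint arm with a two-finger parallel gripper is mounted at the origin on a cart in front of the work surface, level with it; the furniture and walls round the work are solid. World frame = base frame: x ahead of the robot, y to its left, z up, the work surface at z = 0. Lengths are in m, angles in rad, forces in N, time in s.
With the tool pointing down it reaches from about 0.425 to 0.875 m from the base axis. Payload 4.7 kg.
Tool frame: the origin (TCP) lies at the very end of the fingers, on their centre line; the grasp point (between the pads) lies 19 mm behind it; z points along the fingers, y is the line along which they close (so a half turn about z gives the same grasp; the last joint's range is limited). The gripper opens to 85 mm and grips with 20 to 120 N. Pads are 22 mm wide; open, the fingers measure 114 mm over their backs; the gripper's body (76 mm by 85 mm) begins 54 mm behind the grasp point. The pads swing forward as they close: fully open they stand 13 mm farther back than shut.
Start: joints at [1.252, 0.321, -0.07, 1.45, 0.023, 1.371, -0.057], TCP at [0.212, -0.614, 0.231] pointing down, gripper open.
Joint ranges: [-2.86, 2.86], [-0.3, 2.09], [-1.38, 1.24], [0.06, 2.45], [-1.56, 4.7], [0.09, 2.05], [-2.69, 2.69]. Speed limits (rad/s): [2.57, 2.57, 3.14, 3.14, 3.14, 3.14, 3.14].

### API

Orientations are given as [roll, pitch, yaw] about the fixed x, y, z axes, in that order (R = Rz(yaw) Ry(pitch) Rx(roll)).
In Python, from rig import arm gives the robot as it stands. The module is installed in compiled form; this text tells all that it offers.
- The arm moves only by the tool step_arm, never from a script. Its arguments are lists of equal length, an entry for each row: "rotation": the turn, a rotation vector about the tool's x, y, z in rad, a list of three; "translation": the shift along the tool's x, y, z in m, a list of three; "fingers": the gripper command: -1 is fully open, 1 is shut, values between are in proportion. A call has 1 to 20 rows; each row is the pose to reach, as a shift and turn from the pose commanded when the call began, along the tool's axes at that moment; what a row does not reach only later rows make up. A row lasts 1/10 s, in which the tool goes at most 50 mm and 8.59 degrees, less where a joint would pass 70% of its speed; a pose out of reach is approached as far as the arm can. A call with a gripper value outside its range is refused whole. The fingers move at their own pace and stop on an object; "grip_force" is the grip in N (left out, the last holds). Time passes only in rows, so rows that repeat a pose let the fingers close. It gives the time, the measured TCP pose, the force, the opening and the grip force at its end, in the units of the state.
- arm.get_state(): the state, without advancing time (a new reading comes with each control period).
- arm.read_camera(name): name is "side" or "top" or "wrist"; returns a dict with "color" (420x560x3 uint8, red, green, blue), "depth" (420x560 float32, m along the optical axis (not along the pixel's ray), 0 where there is no reading), "vertical_fov" (degrees; the focal length in pixels is half the picture's height over the tangent of half this angle, whatever the lens; pixels are square), "cx", "cy" (the principal point, pixels), "origin" and "orientation" of the camera in the world. Camera axes: x right, y up, looking along -z (the intrinsics and any distortion apply to the point x, -y, -z); pixel columns grow to the right and rows downward; lengths in m; the calibration is good to about 2 mm. A picture is of the moment at which its call begins.
- arm.hand_in(): hands the job in; it is judged then, once.
The state is a dict: "time_s": time; "joints": joint angles; "dq": joint speeds; "joint_torque": joint torques, N m; "tcp_pos": TCP position; "ee_rot": TCP orientation; "ft_force": force on the tool from outside, world axes, zero at the start; "moment": the same for the moment, N m; "grip_width": finger opening in m; "grip_force": force on a finger pad.
Only numpy, scipy, OpenCV 4.12 (cv2) and the standard library are available. Lean on these libraries where they do the work, as an engineer would, in place of code of your own. Each camera call takes 0.05 s, during which the arm holds its last target. There are 200 camera calls.

## Working session

There is one attempt and no reset: what is moved stays moved. The work goes in short steps, Python scripts to look and compute and a tool call to move; the robot and the scene stay as the last step left them, time stands still between calls to the robot, and variables do not carry over. Pictures are saved under pics/ and viewed, at most 10 in all, crops included, and the job is handed in when it is done.

Besides the shell and the picture viewer there is one more tool, called after "Request:" as a command line: name --argument value ..., lists and objects as JSON in quotes. step_arm: Moves the arm, as the interface text tells. Its arguments: {"type":"object","properties":{"rotation":{"type":"array"},"translation":{"type":"array"},"fingers":{"type":"array"},"grip_force":{"type":"number"}},"required":["rotation","translation","fingers"]}

```bash
mkdir -p pics; cat > h.py <<'E'
import numpy as np, cv2
from rig import arm
from scipy.spatial.transform import Rotation as R
def shot(n,f=None):
    c=arm.read_camera(n)
    if f: cv2.imwrite('pics/'+f,c['color'][:,:,::-1])
    return c
def cloud(c):
    d=c['depth'];h,w=d.shape;f=h/2/np.tan(np.radians(c['vertical_fov'])/2)
    u,v=np.meshgrid(np.arange(w),np.arange(h))
    p=np.stack([(u-c['cx'])/f*d,-(v-c['cy'])/f*d,-d],-1)
    o=np.array(c['orientation'])
    M=o if o.shape==(3,3) else R.from_euler('xyz',o).as_matrix() if o.size==3 else R.from_quat(o).as_matrix()
    P=p@M.T+np.array(c['origin']); P[d<=0]=np.nan
    return P
E
python3 - <<'E'
from h import *
for n in['top','side']:
    c=shot(n,n+'1.png');print(n,{k:v for k,v in c.items() if k not in('color','depth')})
    np.save(n+'.npy',cloud(c))
print(arm.get_state())
E
```

```text
top {'vertical_fov': 54.7851411128816, 'cx': 277.76158238249417, 'cy': 203.2713008071429, 'origin': array([0.36532918, 0.01047768, 0.93563564]), 'orientation': array([ 0.19063252, -0.04203353, -1.54078683])}
side {'vertical_fov': 42.048541166801975, 'cx': 266.27234803658286, 'cy': 208.66615987629797, 'origin': array([0.2775754 , 1.03310571, 0.64821457]), 'orientation': array([ 1.09312483, -0.0107769 , -2.90659171])}
{'time_s': 0.1, 'joints': array([ 1.25207423,  0.32175075, -0.07005581,  1.451546  ,  0.02258453,
        1.37080028, -0.05690885]), 'dq': array([ 0.0003056 , -0.00016032, -0.00052915, -0.00109792,  0.0005432 ,
       -0.00087884,  0.00066347]), 'joint_torque': array([-1.93959750e-04, -4.94879150e+01, -3.83884599e-01, -3.15210843e+01,
        1.30292075e-02,  7.44527351e-03, -4.90906098e-05]), 'tcp_pos': array([ 0.21214939, -0.61389848,  0.23033494]), 'ee_rot': array([-3.13987662e+00,  8.69907955e-05,  3.32810507e-01]), 'ft_force': array([-0.39313315,  0.72276309,  0.23744535]), 'moment': array([ 0.07360991, -0.00052417, -0.02614481]), 'grip_force': 0.0, 'grip_width': 0.08575635921207424}
```

View pics/top1.png

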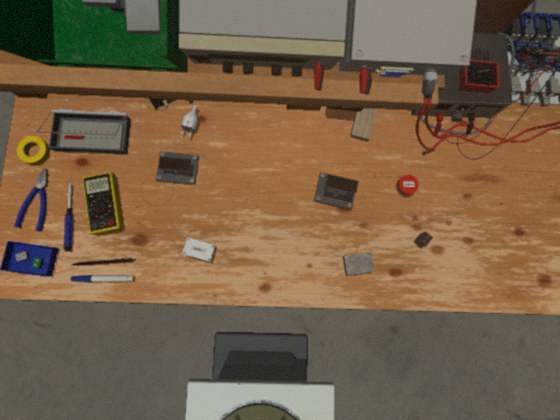

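View pics/side1.png

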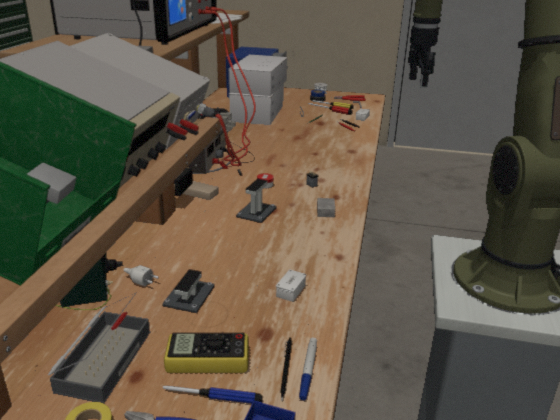

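The top view shows the enclosure at about (199,250), the steel block at (358,263), the tall stand at (337,190) and the low stand at (177,168). The side view agrees: enclosure at (291,285), tall stand at (257,198).

```bash
python3 - <<'E'
from h import *
P=np.load('top.npy')
def fit(name,cu,cv,r,z0,z1):
    Q=P[cv-r:cv+r,cu-r:cu+r].reshape(-1,3);Q=Q[(Q[:,2]>z0)&(Q[:,2]<z1)]
    (x,y),s,a=cv2.minAreaRect((Q[:,:2]*1000).astype(np.float32))
    print(name,len(Q),x,y,s,a,np.median(Q[:,2]),'mean',Q.mean(0))
print(np.nanmedian(P[200:300,230:300,2]))
fit('encl',199,250,28,.02,.05)
fit('steel',358,263,28,.015,.05)
fit('tall',337,190,32,.07,.1)
fit('tallbase',337,190,32,.005,.03)
fit('low',177,168,32,.032,.06)
S=np.load('side.npy')
P=S
fit('encl side',291,285,28,.023,.05)
fit('tall side',257,190,28,.072,.1)
E
```

```text
-0.0005258968789235707
encl 521 431.6080322265625 151.56118774414062 (65.13703155517578, 38.89265823364258) 76.42477416992188 0.02798208155867976 mean [0.43133727 0.15097347 0.02798489]
steel 549 411.9184875488281 -208.78817749023438 (43.89847946166992, 63.31657409667969) 9.28171443939209 0.023530638103933743 mean [ 0.41155637 -0.20786898  0.02341605]
tall 431 581.8297119140625 -158.084716796875 (70.26437377929688, 29.17811393737793) 78.51139831542969 0.07911192043375048 mean [ 0.5809385  -0.15751234  0.078882  ]
tallbase 646 569.4844970703125 -151.21755981445312 (108.20465850830078, 68.98838806152344) 56.55490493774414 0.007591853778652069 mean [ 0.5699516  -0.15047693  0.00861519]
low 395 622.4405517578125 216.9759521484375 (71.13259887695312, 29.52167510986328) 86.54888153076172 0.039183004643969954 mean [0.62146388 0.216043   0.03898802]
encl side 415 431.399658203125 149.69186401367188 (69.7353286743164, 39.78834915161133) 75.76984405517578 0.028745713577805865 mean [0.43122804 0.15406946 0.0286224 ]
tall side 198 582.0733032226562 -158.44903564453125 (75.9648666381836, 30.105899810791016) 79.83985900878906 0.07966914630838917 mean [ 0.58079632 -0.15378573  0.07890033]
```

```bash
cat >> h.py <<'E'
def rel(p,yaw,s=None):
    s=s or arm.get_state();A=R.from_euler('xyz',s['ee_rot']);B=R.from_euler('xyz',[np.pi,0,yaw])
    return 'rot',(A.inv()*B).as_rotvec().round(4).tolist(),'tr',A.inv().apply(np.array(p)-s['tcp_pos']).round(4).tolist()
E
python3 - <<'E'
from h import *
print(rel([.5,-.25,.23],.9));print(rel([.4315,.151,.15],1.334))
E
```

```text
('rot', [-0.0017, -0.0004, -0.5672], 'tr', [0.3909, -0.2499, 0.0007])
('rot', [-0.0016, -0.0008, -1.0012], 'tr', [0.4572, -0.6511, 0.0814])
```

Request:
step_arm --rotation '[[-0.0017,0,-0.567],[-0.0017,0,-0.567],[-0.0017,0,-0.567],[-0.0017,0,-0.567],[-0.0017,0,-0.567],[-0.0017,0,-0.567],[-0.0017,0,-0.567],[-0.0017,0,-0.567],[-0.0017,0,-0.567],[-0.0016,-0.0008,-1.0],[-0.0016,-0.0008,-1.0],[-0.0016,-0.0008,-1.0],[-0.0016,-0.0008,-1.0],[-0.0016,-0.0008,-1.0],[-0.0016,-0.0008,-1.0],[-0.0016,-0.0008,-1.0],[-0.0016,-0.0008,-1.0],[-0.0016,-0.0008,-1.0],[-0.0016,-0.0008,-1.0],[-0.0016,-0.0008,-1.0]]' --translation '[[0.391,-0.25,0],[0.391,-0.25,0],[0.391,-0.25,0],[0.391,-0.25,0],[0.391,-0.25,0],[0.391,-0.25,0],[0.391,-0.25,0],[0.391,-0.25,0],[0.391,-0.25,0],[0.457,-0.651,0.081],[0.457,-0.651,0.081],[0.457,-0.651,0.081],[0.457,-0.651,0.081],[0.457,-0.651,0.081],[0.457,-0.651,0.081],[0.457,-0.651,0.081],[0.457,-0.651,0.081],[0.457,-0.651,0.081],[0.457,-0.651,0.081],[0.457,-0.651,0.081]]' --fingers '[-1,-1,-1,-1,-1,-1,-1,-1,-1,-1,-1,-1,-1,-1,-1,-1,-1,-1,-1,-1]' --grip_force 40

```text
time_s: 2.1
tcp_pos: [0.4313, 0.15, 0.15]
ee_rot: [3.141, 0.002, 1.334]
ft_force: [-0.9, -0.7, -0.0]
grip_width: 0.0855
grip_force: 0.0
```

```bash
python3 - <<'E'
from h import *
c=shot('wrist','w1.png');P=cloud(c)
Q=P.reshape(-1,3);Q=Q[(abs(Q[:,0]-.4315)<.055)&(abs(Q[:,1]-.151)<.055)]
Q=Q[(Q[:,2]>.022)&(Q[:,2]<.036)]
if len(Q)>10: print(len(Q),cv2.minAreaRect((Q[:,:2]*1000).astype(np.float32)),np.median(Q[:,2]))
s=arm.get_state();print(s['time_s'],s['tcp_pos'],s['ee_rot'],s['joints']);print(rel([.4315,.151,.004],1.334),rel([.4315,.151,.05],1.334))
E
```

```text
4363 ((430.5328369140625, 149.39266967773438), (65.53992462158203, 39.05769348144531), 76.5575942993164) 0.02803162882515675
2.15 [0.43169871 0.14915711 0.15013938] [3.14076904e+00 2.18006220e-03 1.33190558e+00] [ 4.89336015e-01 -3.32522160e-03 -8.68395364e-01  1.98876142e+00
 -3.10420402e-04  1.15557126e+00 -6.17820418e-01]
('rot', [0.0008, 0.0022, -0.0021], 'tr', [0.0021, -0.0007, 0.1461]) ('rot', [0.0008, 0.0022, -0.0021], 'tr', [0.002, -0.0007, 0.1001])
```

View pics/w1.png

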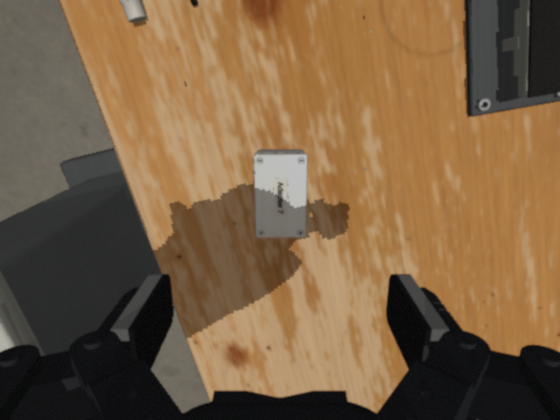

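The wrist view shows the enclosure at about (281,195), lined up with the fingers, lid up and free of neighbours. I'll descend.

Request:
step_arm --rotation '[[0.001,0.002,-0.003],[0.001,0.002,-0.003],[0.001,0.002,-0.003],[0.001,0.002,-0.003],[0.001,0.002,-0.003],[0.001,0.002,-0.003],[0.001,0.002,-0.003],[0.001,0.002,-0.003]]' --translation '[[0.001,0,0.03],[0.001,0,0.06],[0.001,0,0.09],[0.001,0,0.115],[0.001,0,0.13],[0.001,0,0.14],[0.001,0,0.145],[0.001,0,0.145]]' --fingers '[-1,-1,-1,-1,-1,-1,-1,-1]'

```text
time_s: 2.95
tcp_pos: [0.4321, 0.1502, 0.0051]
ee_rot: [-3.141, -0.0, 1.335]
ft_force: [-0.3, -0.4, 0.6]
grip_width: 0.0854
grip_force: 0.0
```

Request:
step_arm --rotation '[[0,0,0],[0,0,0],[0,0,0],[0,0,0],[0,0,0],[0,0,0],[0,0,0],[0,0,0],[0,0,0],[0,0,0],[0,0,0],[0,0,0]]' --translation '[[0,0,0],[0,0,0],[0,0,0],[0,0,0],[0,0,0],[0,0,0],[0,0,0],[0,0,0],[0,0,0],[0,0,0],[0,0,0],[0,0,0]]' --fingers '[-0.6,-0.3,0,0.2,0.5,1,1,1,1,1,1,1]' --grip_force 50

```text
time_s: 4.15
tcp_pos: [0.4326, 0.1511, 0.006]
ee_rot: [3.14, -0.001, 1.336]
ft_force: [-0.1, -0.3, 6.1]
grip_width: 0.0382
grip_force: 51.6
```

Request:
step_arm --rotation '[[0,0,0],[0,0,0],[0,0,0],[0,0,0],[0,0,0],[0,0,0],[0,0,0],[0,0,0],[0,0,0],[0,0,0]]' --translation '[[0,0,-0.005],[0,0,-0.015],[0,0,-0.03],[0,0,-0.05],[0,0,-0.07],[0,0,-0.095],[0,0,-0.12],[0,0,-0.14],[0,0,-0.15],[0,0,-0.15]]' --fingers '[1,1,1,1,1,1,1,1,1,1]'

```text
time_s: 5.15
tcp_pos: [0.4327, 0.1511, 0.1566]
ee_rot: [3.139, -0.001, 1.336]
ft_force: [0.4, 0.5, -1.3]
grip_width: 0.0381
grip_force: 50.9
```

```bash
python3 - <<'E'
from h import *
c=shot('wrist','w2.png');P=cloud(c);s=arm.get_state()
A=R.from_euler('xyz',s['ee_rot'])
T=A.inv().apply(P.reshape(-1,3)-s['tcp_pos']).reshape(P.shape)
np.save('T.npy',T)
print(s['tcp_pos'],s['ee_rot'],s['grip_width'],s['grip_force'])
m=(abs(T[...,1])<.018)&(abs(T[...,0])<.05)&(abs(T[...,2])<.05)
Q=T[m];print(len(Q),Q.min(0),Q.max(0),np.median(Q,0))
shot('side','s2.png')
E
```

```text
[0.43192112 0.15076355 0.1553888 ] [ 3.14070110e+00 -2.45752127e-04  1.33568520e+00] 0.03777021140027335 50.85169851779938
16406 [-0.03367815 -0.01799883 -0.02547704] [0.03193277 0.0179982  0.00346674] [ 7.20437057e-03  6.09141235e-05 -2.30932693e-02]
```

View pics/w2.png

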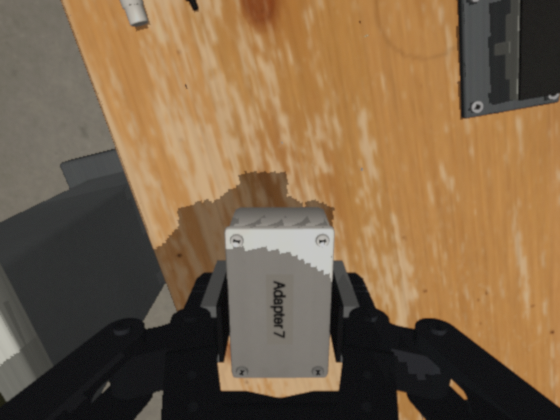

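View pics/s2.png

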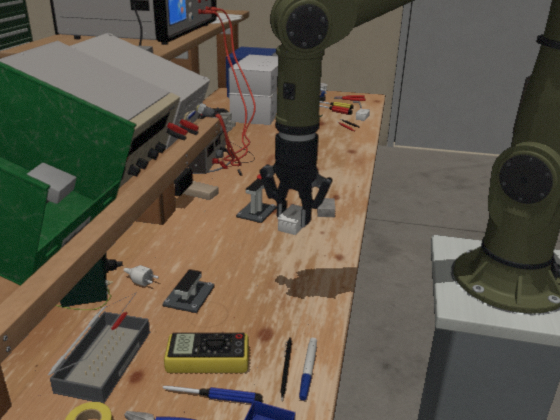

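The enclosure is held between the fingers: lid at about (279,300) in the wrist view, level in both views. Next I'll compute its tilt in the hand and the transfer move.

```bash
python3 - <<'E'
from h import *
T=np.load('T.npy');Q=T.reshape(-1,3)
Q=Q[(abs(Q[:,1])<.014)&(abs(Q[:,0])<.028)&(abs(Q[:,2]+.0232)<.006)]
print(np.linalg.lstsq(np.c_[Q[:,:2],np.ones(len(Q))],Q[:,2],rcond=None)[0],len(Q))
print(rel([.582,-.158,.17],1.38))
E
```

```text
[ 0.00036483  0.00020982 -0.02323664] 9898
('rot', [-0.0008, 0.0001, -0.0443], 'tr', [-0.265, 0.2184, -0.0155])
```

Request:
step_arm --rotation '[[0,0,0],[0,0,-0.01],[0,0,-0.02],[0,0,-0.03],[0,0,-0.04],[0,0,-0.044],[0,0,-0.044],[0,0,-0.044],[0,0,-0.044],[0,0,-0.044],[0,0,-0.044],[0,0,-0.044],[0,0,-0.044],[0,0,-0.044],[0,0,-0.044],[0,0,-0.044]]' --translation '[[-0.01,0.008,-0.005],[-0.03,0.025,-0.015],[-0.055,0.045,-0.016],[-0.08,0.066,-0.016],[-0.105,0.087,-0.016],[-0.13,0.107,-0.016],[-0.155,0.128,-0.016],[-0.18,0.148,-0.016],[-0.205,0.169,-0.016],[-0.225,0.185,-0.016],[-0.242,0.199,-0.016],[-0.255,0.21,-0.016],[-0.262,0.216,-0.016],[-0.265,0.218,-0.016],[-0.265,0.218,-0.016],[-0.265,0.218,-0.016]]' --fingers '[1,1,1,1,1,1,1,1,1,1,1,1,1,1,1,1]'

```text
time_s: 6.85
tcp_pos: [0.582, -0.1563, 0.1712]
ee_rot: [-3.141, -0.001, 1.381]
ft_force: [-0.1, 1.0, -1.0]
grip_width: 0.038
grip_force: 50.8
```

```bash
python3 - <<'E'
from h import *
c=shot('wrist','w3.png');P=cloud(c);s=arm.get_state()
T=R.from_euler('xyz',s['ee_rot']).inv().apply(P.reshape(-1,3)-s['tcp_pos'])
Q=T[(abs(T[:,1])<.018)&(abs(T[:,0])<.05)&(abs(T[:,2])<.05)];print(Q.min(0),Q.max(0),np.median(Q,0))
print(s['time_s'],s['tcp_pos'],s['ee_rot'],s['ft_force'],s['grip_width'],s['joints'])
# bar as seen now by wrist/side
for n,X in(('wrist',P),('side',cloud(shot('side','s3.png')))):
    X=X.reshape(-1,3);X=X[(abs(X[:,0]-.582)<.06)&(abs(X[:,1]+.158)<.06)&(abs(X[:,2]-.08)<.006)]
    print(n,len(X), cv2.minAreaRect((X[:,:2]*1000).astype(np.float32)) if len(X)>20 else '', np.median(X[:,2]) if len(X) else '')
print(rel([.582,-.158,.088],1.38))
E
```

```text
[-0.03403637 -0.01799951 -0.03941479] [0.03142036 0.01799933 0.00482635] [ 0.00611844  0.00019737 -0.02171945]
6.9 [ 0.58203395 -0.15627825  0.17132374] [-3.14149588e+00 -7.08812514e-04  1.38159355e+00] [-0.3530203   0.23671056 -1.18350429] 0.037802846692324095 [ 0.73692738  0.31718015 -0.6252046   1.63502314  0.19266823  1.25209009
 -0.11446512]
wrist 1882 ((584.9810180664062, -139.76512145996094), (28.571147918701172, 28.021039962768555), 78.73233795166016) 0.07942633140809995
side 180 ((581.6505126953125, -159.73733520507812), (76.2669677734375, 29.569189071655273), 78.73152923583984) 0.07999013251512105
('rot', [0.0001, -0.0005, 0.0015], 'tr', [-0.0016, 0.0002, 0.0834])
```

View pics/s3.png

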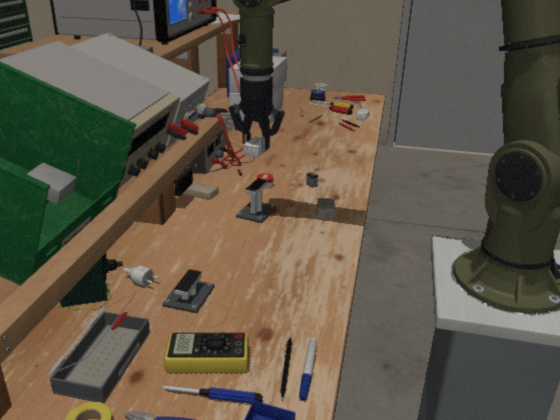

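The side view shows the held enclosure at about (253,148), above the bar at (257,185). I'll lower it to just above the rubber and check.

Request:
step_arm --rotation '[[0,0,0],[0,0,0],[0,0,0],[0,0,0.002],[0,0,0.003],[0,0,0.003],[0,0,0.003],[0,0,0.003]]' --translation '[[-0.001,0,0.01],[-0.002,0,0.025],[-0.002,0,0.04],[-0.002,0,0.055],[-0.002,0,0.068],[-0.002,0,0.076],[-0.002,0,0.079],[-0.002,0,0.079]]' --fingers '[1,1,1,1,1,1,1,1]'

```text
time_s: 7.75
tcp_pos: [0.5818, -0.1594, 0.0918]
ee_rot: [-3.141, -0.001, 1.377]
ft_force: [0.0, 0.5, -1.6]
grip_width: 0.038
grip_force: 50.8
```

```bash
python3 - <<'E'
from h import *
c=shot('wrist','w4.png');P=cloud(c);s=arm.get_state()
T=R.from_euler('xyz',s['ee_rot']).inv().apply(P.reshape(-1,3)-s['tcp_pos'])
Q=T[(abs(T[:,1])<.014)&(abs(T[:,0])<.028)&(abs(T[:,2]+.0225)<.006)]
print(np.linalg.lstsq(np.c_[Q[:,:2],np.ones(len(Q))],Q[:,2],rcond=None)[0],len(Q))
print(s['time_s'],s['tcp_pos'],s['ee_rot'],s['ft_force'])
c=shot('side','s4.png');cv2.imwrite('pics/s4c.png',cv2.resize(c['color'][130:240,190:330,::-1],None,fx=5,fy=5,interpolation=2))
E
```

```text
[ 0.00108175  0.00370993 -0.02136845] 9886
7.8 [ 0.58213503 -0.15950131  0.0923363 ] [ 3.14111576e+00 -6.15170698e-04  1.37692604e+00] [-0.50957431  0.77229162 -0.37426504]
```

View pics/s4c.png

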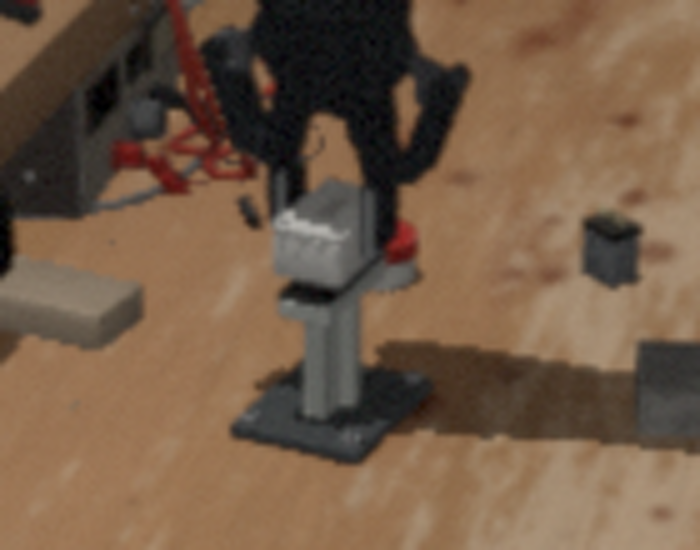

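View pics/w4.png

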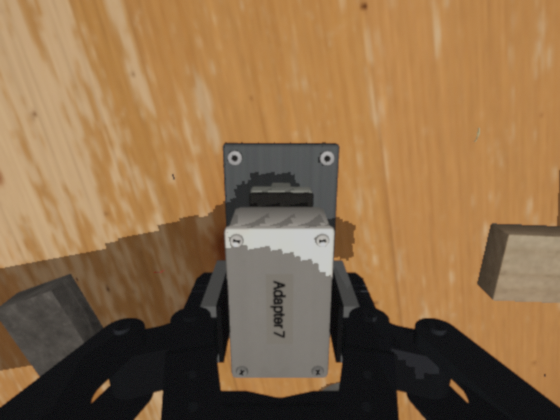

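The crop shows the enclosure a few mm above the bar, at (315,265) over (310,295). In the wrist view the box (x 228–333) is centred on the bar end (x 250–313). I'll lower it gently.

Request:
step_arm --rotation '[[0,0,0],[0,0,0],[0,0,0],[0,0,0],[0,0,0]]' --translation '[[0,0,0.001],[0,0,0.002],[0,0,0.003],[0,0,0.004],[0,0,0.004]]' --fingers '[1,1,1,1,1]'

```text
time_s: 8.35
tcp_pos: [0.5817, -0.1596, 0.088]
ee_rot: [-3.141, -0.001, 1.377]
ft_force: [-0.8, 0.6, -1.1]
grip_width: 0.0379
grip_force: 50.8
```

Request:
step_arm --rotation '[[0,0,0],[0,0,0],[0,0,0],[0,0,0]]' --translation '[[0,0,0.0005],[0,0,0.001],[0,0,0.0015],[0,0,0.0015]]' --fingers '[1,1,1,1]'

```text
time_s: 8.75
tcp_pos: [0.5817, -0.1595, 0.0865]
ee_rot: [-3.141, -0.001, 1.377]
ft_force: [-0.1, -0.6, -1.0]
grip_width: 0.0376
grip_force: 50.8
```

Request:
step_arm --rotation '[[0,0,0],[0,0,0],[0,0,0]]' --translation '[[0,0,0.0005],[0,0,0.001],[0,0,0.001]]' --fingers '[1,1,1]'

```text
time_s: 9.05
tcp_pos: [0.5819, -0.1596, 0.0861]
ee_rot: [3.141, -0.0, 1.377]
ft_force: [-1.3, 1.0, 3.4]
grip_width: 0.0381
grip_force: 51.3
```

Request:
step_arm --rotation '[[0,0,0],[0,0,0],[0,0,0]]' --translation '[[0,0,0.0005],[0,0,0.001],[0,0,0.001]]' --fingers '[1,1,1]'

```text
time_s: 9.35
tcp_pos: [0.5819, -0.1595, 0.0861]
ee_rot: [3.141, 0.0, 1.377]
ft_force: [-3.8, 0.8, 9.4]
grip_width: 0.0375
grip_force: 52.1
```

Contact at 9 N. I'll release slowly and then rise.

Request:
step_arm --rotation '[[0,0,0],[0,0,0],[0,0,0],[0,0,0],[0,0,0],[0,0,0],[0,0,0],[0,0,0],[0,0,0],[0,0,0]]' --translation '[[0,0,-0.0005],[0,0,-0.0008],[0,0,-0.0008],[0,0,-0.0008],[0,0,-0.0008],[0,0,-0.0008],[0,0,-0.0008],[0,0,-0.0008],[0,0,-0.0008],[0,0,-0.0008]]' --fingers '[1,0.1,0.05,0,-0.1,-0.2,-0.4,-0.6,-0.7,-0.7]' --grip_force 20

```text
time_s: 10.35
tcp_pos: [0.5819, -0.1595, 0.0855]
ee_rot: [3.142, -0.001, 1.377]
ft_force: [0.7, -0.6, -0.1]
grip_width: 0.0724
grip_force: 0.0
```

```bash
python3 - <<'E'
from h import *
c=shot('wrist','w5.png');P=cloud(c).reshape(-1,3)
Q=P[(abs(P[:,0]-.582)<.03)&(abs(P[:,1]+.16)<.045)&(P[:,2]>.1)&(P[:,2]<.114)]
print(cv2.minAreaRect((Q[:,:2]*1000).astype(np.float32)),np.median(Q[:,2]),arm.get_state()['grip_width'])
E
```

```text
((580.4528198242188, -160.54653930664062), (65.55001068115234, 39.10844039916992), 78.99272155761719) 0.10799622093527592 0.07234601655685265
```

View pics/w5.png

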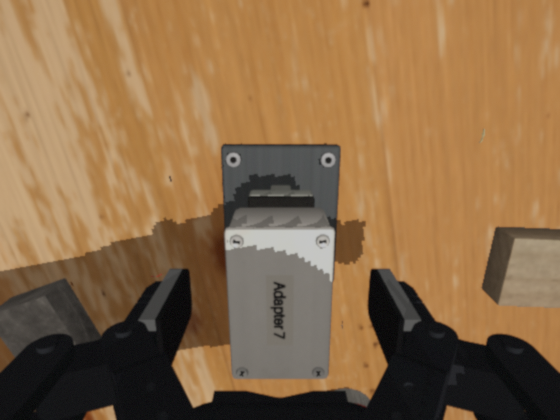

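The wrist view shows the enclosure free and level, its lid at about (280,300), with the open fingers at x 170 and 390. I'll retreat straight up.

Request:
step_arm --rotation '[[0,0,0],[0,0,0],[0,0,0],[0,0,0],[0,0,0],[0,0,0],[0,0,0],[0,0,0]]' --translation '[[0,0,-0.01],[0,0,-0.025],[0,0,-0.045],[0,0,-0.07],[0,0,-0.095],[0,0,-0.115],[0,0,-0.12],[0,0,-0.12]]' --fingers '[-0.7,-0.7,-0.7,-0.7,-0.7,-0.7,-0.7,-0.7]'

```text
time_s: 11.2
tcp_pos: [0.5825, -0.1596, 0.2071]
ee_rot: [3.139, 0.0, 1.377]
ft_force: [0.5, 0.3, -0.9]
grip_width: 0.0725
grip_force: 0.0
```

```bash
python3 - <<'E'
from h import *
P=cloud(shot('wrist','w6.png')).reshape(-1,3)
Q=P[(abs(P[:,0]-.582)<.03)&(abs(P[:,1]+.16)<.045)&(P[:,2]>.1)&(P[:,2]<.114)]
print(cv2.minAreaRect((Q[:,:2]*1000).astype(np.float32)),np.median(Q[:,2]),Q[:,2].std())
print(arm.get_state()['tcp_pos'],arm.hand_in())
E
```

```text
((580.3494262695312, -160.68447875976562), (64.68685150146484, 39.07182312011719), 78.8815689086914) 0.10800659825682818 0.0009927428326519678
the job is handed in; nothing more can be done
[ 0.58175032 -0.15960051  0.20565482] None
```

The enclosure sits lid up and level on the tall stand, measured within about 3 mm of the bar's centre and 1° of its axis; the gripper is clear, the steel block was not touched, and I handed the job in at about 11 s (no verdict was returned).

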